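# Press two labels onto a square jam jar

### The arm

A 6-joint arm with a two-finger parallel gripper is mounted at the origin on the work surface. World frame = base frame: x ahead of the robot, y to its left, z up, the work surface at z = 0. Lengths are in m, angles in rad, forces in N, time in s.
With the tool pointing down it reaches from about 0.3 to 0.875 m from the base axis. Payload 6.4 kg.
Tool frame: the origin (TCP) lies on the centre line of the jaws, within the pads' length; the fingertips stand 8 mm ahead of it and the grasp point (between the pads) lies 11 mm behind it; z points along the fingers, y is the line along which they close (so a half turn about z gives the same grasp; the last joint's range is limited). The gripper opens to 85 mm and grips with 20 to 120 N. Pads are 22 mm wide; open, the fingers measure 114 mm over their backs; the gripper's body (76 mm by 85 mm) begins 54 mm behind the grasp point. The pads swing forward as they close: fully open they stand 13 mm farther back than shut.
Start: joints at [1.141, 0.181, 1.607, -0, 1.354, -0.206], TCP at [0.128, 0.561, 0.239] pointing down, gripper open.
Joint ranges: [-2.99, 2.99], [-0.89, 2.07], [0.3, 2.58], [-1.14, 4.28], [0, 2.63], [-3.12, 3.12]. Speed limits (rad/s): [2.57, 2.57, 3.01, 3.14, 3.14, 3.14].

### API

Orientations are given as a unit quaternion [w, x, y, z].
In Python, from bench import ctrl gives the robot as it stands.
- The arm moves only by the shell command python3 -m handwheel 'ROWS' [OPENING]. ROWS is JSON, a list that holds one entry, the list of rows, each a list of 4 numbers: the shift along the tool's x, y, z each as a share of 20 cm, from -1 to 1, then the turn about the tool's z as a share of 1.5 rad, from -1 to 1. In form: [[[x, y, z, twist], ...]]. A call has 1 to 10 rows; each row is the pose to reach, as a shift and turn from the pose commanded when the call began, along the tool's axes at that moment; what a row does not reach only later rows make up. A row lasts 1/8 s, in which the tool goes at most 62.5 mm and 10.7 degrees, less where a joint would pass 70% of its speed; a pose out of reach is approached as far as the arm can. A call with a number of a shift or a turn outside -1 to 1 is refused whole. A call with a gripper value outside its range is refused whole. OPENING is the finger opening in mm, from 0 to 85.4, set as the call begins (- or left out, the last holds). The fingers move at their own pace and stop on an object; the grip force is fixed at half the most. Time passes only in rows, so rows that repeat a pose let the fingers close. It gives the time, the measured TCP pose, the force, the opening and the grip force at its end, in the units of the state.
- ctrl.get_obs(): the state, without advancing time (a new reading comes with each control period).
- ctrl.camera(name): name is "scene" or "top" or "wrist"; returns a dict with "color" (384x512x3 uint8, red, green, blue), "range_z" (384x512 float32, m along the optical axis (not along the pixel's ray), 0 where there is no reading), "K" (3x3 intrinsics, pixels), "pose" (4x4, takes a point from camera to world coordinates); the wrist camera has in their place "T_tool_cam" (4x4, takes a point from camera to tool coordinates, whose origin is the TCP and whose axes are the flange's). Camera axes: x right, y down, z forward; pixel columns grow to the right and rows downward; lengths in m; the calibration is good to about 2 mm. A picture is of the moment at which its call begins: read the wrist's pose just before it.
- ctrl.hand_in(): hands the job in; it is judged then, once.
The state is a dict: "time_s": time; "q": joint angles; "dq": joint speeds; "joint_efforts": joint torques, N m; "eef_pos": TCP position; "eef_rot": TCP orientation; "wrist_force": force on the tool from outside, world axes, zero at the start; "torque": the same for the moment, N m; "opening": opening from 0.0 (shut) to 1.0 (fully open); "grasp_force": force on a finger pad.
Only numpy, scipy, OpenCV 4.12 (cv2) and the standard library are available. Lean on these libraries where they do the work, as an engineer would, in place of code of your own. Each camera call takes 0.05 s, during which the arm holds its last target. There are 200 camera calls.

### The job

Swing the orange guard of the label press fully open by its red handle. Then press the jar's front label (white with a blue band) squarely against the press's spring pad, turn the jar and press its yellow batch label the same way, each firmly (at least 8 N for half a second) but never over 25 N. Finally stand the jar on the green mat, leaving the other jars and the label core where they are.

Things in the scene. Friction and masses are not known exactly. Their poses are not given: they have to be found in the camera images.
- press: white label press fixed to the table, 165 mm long, 150 mm wide, 94 mm high, at a new place and heading each time. Origin on the table on the pad's centre line; local x points into the press: the jar is pushed along local +x; y sideways, z up. A low bar (12 mm high, local y 73 to 97 mm) leads to the guard's hinge post at local x -55, y 85 mm
- pad_line (a point): point on the press 52 mm above its origin, axes as the press. The black sprung pad, 70 mm wide, spans 15 to 90 mm above the table, faces local -x, and gives up to 22 mm. Its resting face lies between local x -16 and +16 mm of this point, as last adjusted: not told, find it by touch. A finger on the face being pressed would be in the way of this tall pad
- guard (a joint): orange guard on a vertical hinge on the press: 0 = closed (reaching across in front of the pad, along local -y of the press), 1.571 = fully open at its stop (pointing along local -x of the press, away from the pad). Opens clockwise seen from above; stays where it is left; slight friction
- guard_grip (a point): point to grip on the guard's red upright handle: a round post 16 mm in diameter, standing from 65 to 125 mm above the table; the point is on its axis, 105 mm above the table, 120 mm from the hinge axis. The orange arm below it is 12 mm thick with its top at 65 mm
- guard_hinge (a point): point on the guard's vertical hinge axis, 59 mm above the table
- jar: full square jar of dark red jam, 56 x 56 mm, body 82 mm high, round brass-coloured lid 52 mm in diameter on top, 96 mm high in all, about 0.2 to 0.45 kg. Origin at the centre of its underside, z up. Front label on its local -x face, batch label on its local -y face. A blue spot on the lid marks the front label's side
- jar_front (a point): centre of the jar's front label (white with a blue band) on its local -x face, 28 mm from the jar's axis, 45 mm above its underside
- jar_batch (a point): centre of the jar's yellow batch label, on its local -y face, 28 mm from the axis, 45 mm above its underside
- mat: green square mat fixed to the table, 120 x 120 mm, 4 mm thick; origin at the centre of its underside
- honey: round jar, 62 mm diameter, 85 mm high; leave alone. Origin under its centre
- apricot: round jar, 62 mm diameter, 85 mm high; leave alone. Origin under its centre
- plum: round jar, 62 mm diameter, 85 mm high; leave alone. Origin under its centre
- roll: upright paper-coloured label core, a ring 72 mm in diameter, 40 mm high; leave alone. Origin under its centre

How it is judged:
By the outcome, as a careful person would: the job done as asked, in the order asked, and still so for the second after the job is handed in, with the robot touching nothing.
It also fails if it takes over 72 s, if anything falls off the work surface, if the arm or the gripper's body presses on something with over 40 N, if the wrist force passes 120 N, or if a joint passes its speed limit or range.

## Working session

There is one attempt and no reset: what is moved stays moved. The work goes in short steps, Python scripts to look and compute and a shell command to move; the robot and the scene stay as the last step left them, time stands still between calls to the robot, and variables do not carry over. Pictures are saved under pics/ and viewed, at most 10 in all, crops included, and the job is handed in when it is done.

```bash
ls; mkdir -p pics; cat > h.py <<'E'
import numpy as np, cv2
from bench import ctrl
def cloud(name):
    o=ctrl.get_obs(); c=ctrl.camera(name)
    K=c["K"]; z=c["range_z"]; v,u=np.indices(z.shape)
    P=np.stack([(u-K[0,2])/K[0,0]*z,(v-K[1,2])/K[1,1]*z,z,np.ones_like(z)],-1)
    if "pose" in c: T=c["pose"]
    else:
        w,x,y,q=o["eef_rot"]; from scipy.spatial.transform import Rotation as R
        E=np.eye(4);E[:3,:3]=R.from_quat([x,y,q,w]).as_matrix();E[:3,3]=o["eef_pos"]; T=E@c["T_tool_cam"]
    W=(P@T.T)[...,:3]; W[z==0]=np.nan
    return c["color"],W
E
python3 - <<'E'
from h import *
print(ctrl.get_obs())
for n in("top","scene"):
    c,W=cloud(n); cv2.imwrite(f"pics/{n}0.png",c[...,::-1]); np.savez(f"pics/{n}0.npz",c=c,W=W)
E
```

```text
pics
{'time_s': 0.0, 'q': array([ 1.14070970e+00,  1.81544226e-01,  1.60797822e+00,  1.34880929e-05,
        1.35377338e+00, -2.06352680e-01]), 'dq': array([ 0.00040653, -0.00024928, -0.00051522,  0.00091885, -0.00079879,
        0.00021111]), 'joint_efforts': array([ 5.12932857e-04, -4.44878805e+01, -3.51332152e+01, -5.09451681e-07,
        9.19014827e-03,  3.53163080e-05]), 'eef_pos': array([0.12736527, 0.56018807, 0.23839673]), 'eef_rot': array([-2.72694840e-04,  1.11635207e-01,  9.93748890e-01, -8.06770802e-04]), 'wrist_force': array([-0.03589401,  1.27365117, -0.23191492]), 'torque': array([ 0.01146874, -0.00069709,  0.02103774]), 'grasp_force': 0.0, 'opening': 0.9991857816250611}
```

View pics/top0.png

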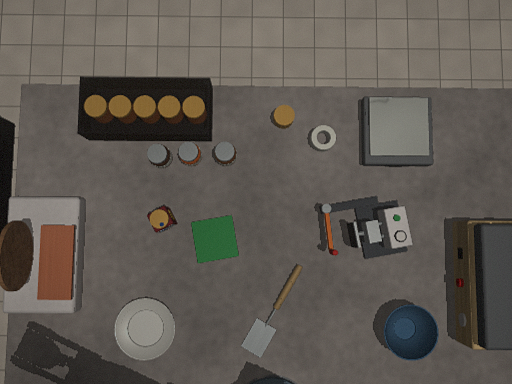

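View pics/scene0.png

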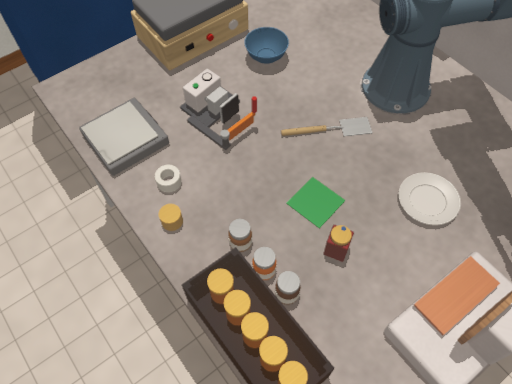

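Top view: jar (160,218), mat (215,239), hinge post (326,209), red handle (333,252), pad (352,234). The press's local −x points left in the image. I'll locate each of these and zoom in.

```bash
python3 - <<'E'
from h import *
d=np.load("pics/top0.npz"); c,W=d["c"],d["W"]
s=np.load("pics/scene0.npz")
hsv=cv2.cvtColor(c,cv2.COLOR_RGB2HSV); H,S,V=[hsv[...,i].astype(int) for i in range(3)]
u=np.arange(512)[None,:]+0*H; v=np.arange(384)[:,None]+0*H
def rep(n,m,rect=False):
    P=W[m]; P=P[~np.isnan(P[:,0])]
    print(n,len(P),np.round(np.median(P,0),4),"min",np.round(P.min(0),3),"max",np.round(P.max(0),3))
    if rect:
        (x,y),(w,h),a=cv2.minAreaRect((P[:,:2]*1000).astype(np.float32)); print("   rect",round(x),round(y),round(w),round(h),round(a,1))
box=lambda a,b,e,f:(u>=a)&(u<b)&(v>=e)&(v<f)
rep("mat",box(180,250,205,270)&(H>45)&(H<75)&(S>120),1)
rep("jarall",box(140,185,195,240)&(W[...,2]>0.02),1)
rep("lid",box(140,185,195,240)&(W[...,2]>0.09),1)
rep("handle",box(310,345,235,265)&((H<4)|(H>174))&(S>130))
rep("handletop",box(310,345,235,265)&(W[...,2]>0.115))
rep("orange",box(310,345,200,265)&(H>4)&(H<16)&(S>130),1)
rep("hinge",box(316,336,200,218)&(W[...,2]>0.055))
rep("presstop",box(383,415,200,255)&(W[...,2]>0.08),1)
rep("bluespot",box(140,185,195,240)&(H>100)&(H<130)&(S>100)&(W[...,2]>.08))
rep("padtop",box(345,360,215,250)&(W[...,2]>0.08),1)
for n,b in (("j1",(148,168,145,167)),("j2",(178,200,140,165)),("j3",(213,237,140,165)),("roll",(308,338,124,150)),("cap",(272,296,104,128))): rep(n,box(*b)&(W[...,2]>.03))
a=cv2.resize(c[190:250,135:195],(400,400),interpolation=2); b=cv2.resize(c[185:265,310:415],(525,400),interpolation=2)[:, :400]
e=cv2.resize(s["c"][60:150,180:270],(400,400),interpolation=2)[:200]
cv2.imwrite("pics/crop1.png",np.hstack([a,b])[...,::-1])
m=(s["W"][...,2]>.02)
hs=cv2.cvtColor(s["c"],cv2.COLOR_RGB2HSV).astype(int)
q=(hs[...,0]>100)&(hs[...,0]<130)&(hs[...,1]>100); q[:, :320]=0;q[:,365:]=0;q[:215]=0;q[265:]=0
print("spot scene",q.sum(),s["W"][q].mean(0) if q.any() else 0)
E
```

```text
mat 1674 [0.4926 0.1666 0.004 ] min [ 0.426  0.1   -0.006] max [0.559 0.234 0.014]
   rect 493 166 117 118 10.4
jarall 506 [0.5476 0.3043 0.0922] min [0.513 0.274 0.021] max [0.583 0.346 0.104]
   rect 548 310 57 58 28.2
lid 284 [0.5484 0.3097 0.0961] min [0.524 0.284 0.09 ] max [0.573 0.335 0.104]
   rect 549 310 49 50 0.9
handle 36 [ 0.4619 -0.1579  0.122 ] min [ 0.456 -0.167  0.073] max [ 0.467 -0.153  0.129]
handletop 31 [ 0.4619 -0.1604  0.1234] min [ 0.456 -0.167  0.115] max [ 0.47  -0.153  0.129]
orange 181 [ 0.5174 -0.1541  0.0647] min [ 0.465 -0.164  0.02 ] max [ 0.567 -0.144  0.103]
   rect 517 -155 102 13 5.7
hinge 96 [ 0.5781 -0.1473  0.0658] min [ 0.556 -0.159  0.055] max [ 0.592 -0.134  0.075]
presstop 894 [ 0.5297 -0.338   0.0886] min [ 0.475 -0.379  0.08 ] max [ 0.59  -0.301  0.103]
   rect 531 -340 110 62 10.4
bluespot 10 [0.5322 0.3034 0.0975] min [0.53  0.298 0.094] max [0.535 0.306 0.102]
padtop 133 [ 0.5096 -0.223   0.0892] min [ 0.474 -0.233  0.08 ] max [ 0.545 -0.212  0.098]
   rect 510 -224 70 13 9.9
j1 384 [0.7227 0.3198 0.0835] min [0.698 0.296 0.031] max [0.757 0.348 0.094]
j2 411 [0.7295 0.2341 0.0837] min [0.704 0.209 0.03 ] max [0.764 0.266 0.093]
j3 406 [0.7309 0.1349 0.0834] min [0.706 0.105 0.032] max [0.764 0.166 0.094]
roll 353 [ 0.7871 -0.1436  0.0397] min [ 0.752 -0.179  0.03 ] max [ 0.822 -0.109  0.05 ]
cap 358 [ 0.8482 -0.0306  0.0471] min [ 0.819 -0.06   0.032] max [ 0.88  -0.002  0.057]
spot scene 7 [0.53321503 0.3029874  0.09786145]
```

View pics/crop1.png

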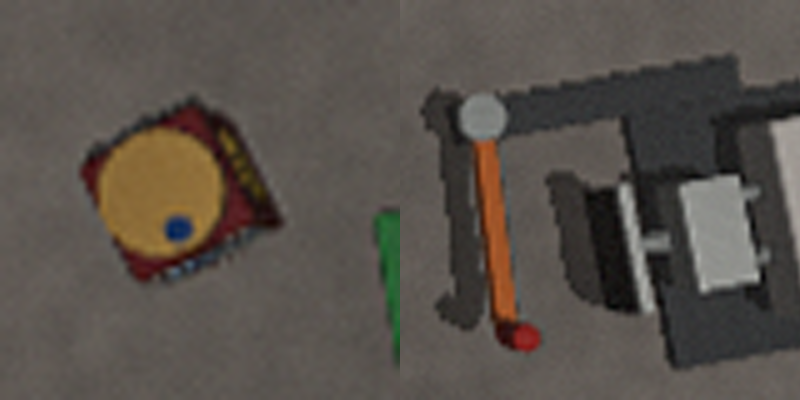

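```bash
cat >> h.py <<'E'
def ty():
    from scipy.spatial.transform import Rotation as R
    w,x,y,q=ctrl.get_obs()["eef_rot"]; M=R.from_quat([x,y,q,w]).as_matrix(); return M
def go(*targets):
    """targets (x,y,z,tool-y angle deg) -> row numbers from the present pose"""
    o=ctrl.get_obs(); M=ty(); a0=np.degrees(np.arctan2(M[1,1],M[0,1]))
    print("t",round(o["time_s"],2),"pos",np.round(o["eef_pos"],4),"tooly",round(a0,2),"F",np.round(o["wrist_force"],1),"q6",round(o["q"][5],2),"open",round(o["opening"],3),"grip",round(o["grasp_force"],1))
    for t in targets:
        s=M.T@(np.array(t[:3])-o["eef_pos"])/.2; d=(a0-t[3]+180)%360-180
        print(t,"->",np.round(s,4),round(np.radians(d)/1.5,4))
E
python3 - <<'E'
from h import *
go((.462,-.16,.2,96),(.32,.4,.24,90))
E
```

```text
t 0.1 pos [0.1274 0.5602 0.2385] tooly 77.18 F [ 0.5 -0.3  0.2] q6 -0.21 open 0.997 grip 0.0
(0.462, -0.16, 0.2, 96) -> [-2.4306 -3.1397  0.1965] -0.219
(0.32, 0.4, 0.24, 90) -> [-1.1168 -0.5674 -0.0071] -0.1492
```

```bash
python3 -m handwheel '[[[-0.78,-1,0,0],[-0.78,-1,0,0],[-0.78,-1,0,0],[-0.78,-1,0,0]]]' 40 >/dev/null; python3 -m handwheel '[[[-0.78,-1,0,0],[-0.78,-1,0,0],[-0.78,-1,0,0],[-0.78,-1,0,0]]]'>/dev/null; python3 -m handwheel '[[[-0.78,-1,0,-0.219],[-0.78,-1,0,-0.219],[-0.78,-1,0,-0.219],[-0.78,-1,0,-0.219],[-0.78,-1,0,-0.219]]]'
python3 - <<'E'
from h import *
go((.462,-.16,.17,96))
E
```

```text
time_s: 1.72
eef_pos: [0.4482, -0.1247, 0.2389]
eef_rot: [-0.0, -0.051, 0.999, -0.0]
wrist_force: [-0.3, 1.0, 0.0]
opening: 0.467
grasp_force: 0.0
t 1.73 pos [ 0.4482 -0.1247  0.2389] tooly 95.82 F [-0.3  1.   0. ] q6 -2.2 open 0.467 grip 0.0
(0.462, -0.16, 0.17, 96) -> [-0.0507 -0.1825  0.3445] -0.0021
```

```bash
python3 -m handwheel '[[[-0.05,-0.18,0.2,0],[-0.05,-0.18,0.2,0],[-0.05,-0.18,0.2,0]]]'>/dev/null
python3 - <<'E'
from h import *
go((.462,-.16,.094,96))
c,W=cloud("wrist"); np.savez("pics/w1.npz",c=c,W=W); cv2.imwrite("pics/w1.png",c[...,::-1])
hsv=cv2.cvtColor(c,cv2.COLOR_RGB2HSV); H,S=hsv[...,0].astype(int),hsv[...,1]
def r(n,m):
    P=W[m]; P=P[~np.isnan(P[:,0])]
    if len(P)<5: print(n,len(P));return
    (x,y),(w,h),a=cv2.minAreaRect((P[:,:2]*1000).astype(np.float32))
    print(n,len(P),np.round(P.mean(0),4),"rect",np.round((x,y,w,h,a),1))
r("red top",((H<4)|(H>174))&(S>120)&(W[...,2]>.118)&(W[...,2]<.135))
r("orange top",(H>4)&(H<16)&(S>120)&(W[...,2]>.06)&(W[...,2]<.07))
x,y,z=W[...,0],W[...,1],W[...,2]
r("pad top",(z>.082)&(z<.096)&(y<-.2)&(y>-.25))
E
```

```text
t 2.1 pos [ 0.4611 -0.156   0.1992] tooly 95.98 F [ 0.4 -0.   0.5] q6 -2.25 open 0.469 grip 0.0
(0.462, -0.16, 0.094, 96) -> [-0.0029 -0.0209  0.526 ] -0.0003
red top 363 [ 0.4604 -0.1598  0.1243] rect [ 461.1 -159.8   15.    14.4   81.4]
orange top 165 [ 0.518  -0.1523  0.0647] rect [ 530.  -152.5   80.7   11.4    6.1]
pad top 1100 [ 0.5022 -0.2236  0.0894] rect [ 508.8 -222.7   70.5   13.    10.5]
```

View pics/w1.png

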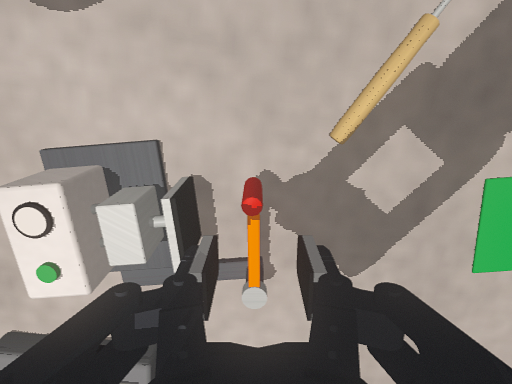

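Handle top at (252,200) px sits between the fingers in y. Descend and grip.

```bash
python3 -m handwheel '[[[-0.003,-0.02,0.3,0],[-0.003,-0.02,0.526,0],[-0.003,-0.02,0.526,0]]]'; python3 -m handwheel '[[[0,0,0,0],[0,0,0,0],[0,0,0,0],[0,0,0,0],[0,0,0,0]]]' 0
python3 - <<'E'
from h import *
from math import *
o=ctrl.get_obs()
hx,hy=.580,-.147
off=np.array(o["eef_pos"][:2])-np.array([hx,hy]); r=hypot(*off); a=degrees(atan2(off[1],off[0])); print(r,a)
go(*[(hx+.12*cos(radians(b)),hy+.12*sin(radians(b)),.094,b-90) for b in (a,180,170,160,150,140,130,120,110,100.3)])
E
```

```text
time_s: 2.52
eef_pos: [0.4604, -0.1581, 0.0923]
eef_rot: [-0.002, -0.053, 0.999, 0.002]
wrist_force: [-0.6, -0.3, 0.2]
opening: 0.469
grasp_force: 0.0
time_s: 3.15
eef_pos: [0.4642, -0.1611, 0.097]
eef_rot: [0.002, -0.052, 0.999, -0.001]
wrist_force: [-0.3, 1.2, 7.9]
opening: 0.17
grasp_force: 58.5
0.11668237147941891 -173.05430639950276
t 3.15 pos [ 0.4642 -0.1611  0.097 ] tooly 96.02 F [-0.3  1.2  7.9] q6 -2.25 open 0.17 grip 58.5
(0.46088065400150646, -0.1615114233930099, 0.094, -263.05430639950276) -> [ 0.0166 -0.0002  0.0147] -0.0108
(0.45999999999999996, -0.14699999999999996, 0.094, 90) -> [0.0134 0.0724 0.0145] 0.07
(0.46182306963853503, -0.12616221867996835, 0.094, 80) -> [-0.0066  0.175   0.0143] 0.1864
(0.467236885505691, -0.10595758280091973, 0.094, 70) -> [-0.0441  0.2727  0.0142] 0.3027
(0.4760769515458673, -0.087, 0.094, 60) -> [-0.098   0.3623  0.0141] 0.4191
(0.48807466682572265, -0.06986548683761526, 0.094, 50) -> [-0.1666  0.4412  0.0142] 0.5354
(0.5028654868376152, -0.05507466682572264, 0.094, 40) -> [-0.2479  0.507   0.0143] 0.6518
(0.52, -0.043076951545867354, 0.094, 30) -> [-0.3394  0.5577  0.0145] 0.7681
(0.5389575828009198, -0.034236885505690984, 0.094, 20) -> [-0.4383  0.5917  0.0148] 0.8845
(0.558543734186038, -0.028933795447975003, 0.094, 10.299999999999997) -> [-0.5385  0.6078  0.0152] 0.9974
```

```bash
python3 -m handwheel '[[[-0.003,0.066,0,0.07],[-0.023,0.168,0,0.186],[-0.061,0.266,0,0.303],[-0.115,0.356,0,0.419],[-0.183,0.434,0,0.535],[-0.265,0.5,0,0.652],[-0.356,0.551,0,0.768],[-0.455,0.585,0,0.8845],[-0.455,0.585,0,0.8845]]]'
python3 - <<'E'
from h import *
from math import *
hx,hy=.580,-.147
go(*[(hx+.12*cos(radians(b)),hy+.12*sin(radians(b)),.094,b-90) for b in (110,105,100.3,98)])
E
```

```text
time_s: 4.28
eef_pos: [0.5431, -0.0349, 0.0969]
eef_rot: [0.002, 0.573, 0.819, 0.001]
wrist_force: [-3.0, -0.8, 11.5]
opening: 0.169
grasp_force: 60.4
t 4.28 pos [ 0.5431 -0.0349  0.0969] tooly 20.04 F [-3.  -0.8 11.5] q6 -0.63 open 0.169 grip 60.4
(0.5389575828009198, -0.034236885505690984, 0.094, 20) -> [ 0.0103 -0.0183  0.0145] 0.0004
(0.5489417145876975, -0.031088900845311795, 0.094, 15) -> [0.008  0.034  0.0147] 0.0586
(0.558543734186038, -0.028933795447975003, 0.094, 10.299999999999997) -> [0.0017 0.0828 0.0149] 0.1133
(0.5632992278847921, -0.02816783175101155, 0.094, 8) -> [-0.0028  0.1065  0.015 ] 0.14
```

```bash
python3 -m handwheel '[[[-0.002,0.052,0,0.058],[-0.008,0.09,0,0.1],[-0.009,0.11,0,0.12],[-0.011,0.118,0,0.13],[-0.011,0.118,0,0.13]]]'
python3 -m handwheel '[[[0,0.015,0,0],[0,0.015,0,0],[0,0.015,0,0]]]'
```

```text
time_s: 4.9
eef_pos: [0.5602, -0.0303, 0.0967]
eef_rot: [-0.002, 0.649, 0.761, -0.004]
wrist_force: [-24.4, -7.1, 25.0]
opening: 0.17
grasp_force: 62.3
time_s: 5.28
eef_pos: [0.5604, -0.0302, 0.0966]
eef_rot: [-0.004, 0.649, 0.761, -0.006]
wrist_force: [-36.0, -8.9, 34.9]
opening: 0.173
grasp_force: 64.3
```

```bash
python3 -m handwheel '[[[0,-0.022,0,0],[0,-0.022,0,0]]]'; python3 -m handwheel '[[[0,0,0,0],[0,0,0,0],[0,0,-0.3,0],[0,0,-0.6,0],[0,0,-0.6,0]]]' 50
python3 - <<'E'
from h import *
go((.549,.31,.2,-61.8),(.549,.31,.2,118.2))
c,W=cloud("top"); np.savez("pics/t2.npz",c=c,W=W)
hsv=cv2.cvtColor(c,cv2.COLOR_RGB2HSV); H,S=hsv[...,0].astype(int),hsv[...,1]
m=(H>4)&(H<16)&(S>120)&(W[...,2]>.055)&(W[...,2]<.075)&(W[...,0]>.5)&(W[...,0]<.62)&(W[...,1]>-.2)&(W[...,1]<.02)
P=W[m]; print(len(P)); print(cv2.minAreaRect((P[:,:2]*1000).astype(np.float32)), cv2.fitLine((P[:,:2]*1000).astype(np.float32),2,0,.01,.01).ravel())
E
```

```text
time_s: 5.52
eef_pos: [0.5601, -0.0304, 0.0968]
eef_rot: [-0.0, 0.649, 0.761, -0.002]
wrist_force: [-17.5, -5.4, 19.6]
opening: 0.169
grasp_force: 61.5
time_s: 6.15
eef_pos: [0.566, -0.0293, 0.2204]
eef_rot: [0.005, 0.65, 0.76, 0.003]
wrist_force: [-0.1, -0.2, 0.6]
opening: 0.587
grasp_force: 0.0
t 6.15 pos [ 0.566  -0.0293  0.2204] tooly 8.9 F [-0.1 -0.2  0.6] q6 -0.42 open 0.587 grip 0.0
(0.549, 0.31, 0.2, -61.8) -> [1.6898 0.1777 0.0964] 0.8227
(0.549, 0.31, 0.2, 118.2) -> [1.6898 0.1777 0.0964] -1.2717
0Traceback (most recent call last):
  File "<stdin>", line 6, in <module>
cv2.error: OpenCV(4.12.0) /io/opencv/modules/imgproc/src/linefit.cpp:50: error: (-215:Assertion failed) count > 0 in function 'fitLine2D_wods'
```

```bash
python3 -m handwheel '[[[0.84,0.09,0,0.2],[0.84,0.09,0,0.4],[0.84,0.09,0,0.41]]]' 84 >/dev/null
python3 - <<'E'
from h import *
go((.549,.31,.2,-61.8),(.54,.33,.22,-61.8))
c,W=cloud("top"); np.savez("pics/t2.npz",c=c,W=W)
hsv=cv2.cvtColor(c,cv2.COLOR_RGB2HSV); H,S=hsv[...,0].astype(int),hsv[...,1]
m=(H>4)&(H<16)&(S>120)&(W[...,2]>.055)&(W[...,2]<.075)&(W[...,0]>.5)&(W[...,0]<.62)&(W[...,1]>-.2)&(W[...,1]<.02)
P=W[m]; print(len(P))
if len(P)>5: print(cv2.minAreaRect((P[:,:2]*1000).astype(np.float32)))
E
```

```text
t 6.58 pos [0.5532 0.14   0.2121] tooly -21.63 F [ 0.6 -0.3 -0.4] q6 0.42 open 0.987 grip 0.0
(0.549, 0.31, 0.2, -61.8) -> [ 0.7822 -0.3327  0.0609] 0.4674
(0.54, 0.33, 0.22, -61.8) -> [ 0.8585 -0.4117 -0.039 ] 0.4674
143
((570.2225341796875, -87.35015869140625), (11.650982856750488, 95.13098907470703), 10.652589797973633)
```

Guard is at its stop, since its measured heading of 10.65° matches the press's 10.3°. Now to the jar.

```bash
python3 -m handwheel '[[[0.78,-0.33,0,0.12],[0.78,-0.33,0,0.24],[0.78,-0.33,0,0.36],[0.78,-0.33,0,0.467],[0.78,-0.33,0,0.467]]]' >/dev/null
python3 - <<'E'
from h import *
go((.549,.31,.041,-61.8))
c,W=cloud("wrist"); np.savez("pics/w2.npz",c=c,W=W); cv2.imwrite("pics/w2.png",c[...,::-1])
x,y,z=W[...,0],W[...,1],W[...,2]
near=np.hypot(x-.549,y-.31)<.05
for n,m in(("lid",near&(z>.091)&(z<.102)),("shoulder",near&(z>.077)&(z<.087)),("all",near&(z>.015)&(z<.11))):
    P=W[m]
    if len(P)>10: print(n,len(P),np.round(np.median(P,0),4),np.round(sum(cv2.minAreaRect((P[:,:2]*1000).astype(np.float32))[:2],()),1),cv2.minAreaRect((P[:,:2]*1000).astype(np.float32))[2], cv2.minEnclosingCircle((P[:,:2]*1000).astype(np.float32)))
E
```

```text
t 7.25 pos [0.5486 0.3079 0.212 ] tooly -61.24 F [0.2 0.2 0. ] q6 1.39 open 0.985 grip 0.0
(0.549, 0.31, 0.041, -61.8) -> [ 0.0093 -0.0079  0.8549] 0.0065
lid 2766 [0.55   0.3125 0.096 ] [549.  311.9  51.1  50.4] 29.3463191986084 ((548.8577880859375, 311.853515625), 25.873687744140625)
shoulder 969 [0.5631 0.3186 0.0813] [549.  311.9  55.8  56. ] 28.698726654052734 ((549.3992919921875, 311.9923400878906), 37.26538848876953)
all 4307 [0.5561 0.3149 0.0954] [549.  311.9  55.9  55.9] 28.80315399169922 ((549.4630737304688, 312.0123291015625), 37.301513671875)
```

View pics/w2.png

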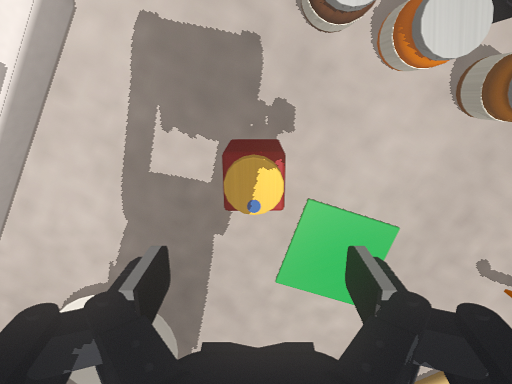

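Jar is centred at (254,185) px with the blue spot toward the camera (254,206). Its centre is (0.549, 0.312) and its yaw 28.7°, aligned with the jaws.

```bash
python3 -m handwheel '[[[0.013,-0.015,0.25,0],[0.013,-0.015,0.5,0],[0.013,-0.015,0.75,0],[0.013,-0.015,0.855,0],[0.013,-0.015,0.855,0],[0.013,-0.015,0.855,0]]]'; python3 -m handwheel '[[[0,0,0,0],[0,0,0,0],[0,0,0,0],[0,0,0,0],[0,0,0,0]]]' 30;  python3 -m handwheel '[[[0,0,-0.2,0],[0,0,-0.4,0],[0,0,-0.5,0],[0,0,-0.5,0]]]'
python3 - <<'E'
from h import *
go((.505,-.09,.14,10.3))
E
```

```text
time_s: 8.05
eef_pos: [0.5523, 0.3119, 0.0453]
eef_rot: [-0.0, 0.969, 0.247, 0.002]
wrist_force: [0.1, 0.2, 0.7]
opening: 0.988
grasp_force: 0.0
time_s: 8.68
eef_pos: [0.5519, 0.3122, 0.0452]
eef_rot: [-0.0, 0.969, 0.247, 0.002]
wrist_force: [-1.0, 1.1, 5.7]
opening: 0.648
grasp_force: 63.6
time_s: 9.18
eef_pos: [0.5514, 0.3118, 0.1445]
eef_rot: [-0.0, 0.969, 0.246, 0.002]
wrist_force: [0.2, 0.5, -2.4]
opening: 0.647
grasp_force: 63.7
t 9.18 pos [0.5514 0.3118 0.1445] tooly -61.46 F [ 0.2  0.5 -2.4] q6 1.4 open 0.647 grip 63.7
(0.505, -0.09, 0.14, 10.3) -> [-1.1639  1.6541  0.0201] -0.835
```

```bash
python3 - <<'E'
from h import *
go((.44,.13,.21,-25),(.47,.0,.21,10.3),(.492,-.13,.21,10.3))
E
```

```text
t 9.18 pos [0.5514 0.3118 0.1445] tooly -61.46 F [ 0.2  0.5 -2.4] q6 1.4 open 0.647 grip 63.7
(0.44, 0.13, 0.21, -25) -> [-0.9228  0.5327 -0.3298] -0.4243
(0.47, 0.0, 0.21, 10.3) -> [-1.1016  1.1754 -0.3299] -0.835
(0.492, -0.13, 0.21, 10.3) -> [-1.3155  1.799  -0.3302] -0.835
```

```bash
python3 -m handwheel '[[[-0.2,0.1,-0.33,-0.08],[-0.45,0.25,-0.33,-0.19],[-0.7,0.4,-0.33,-0.3],[-0.92,0.53,-0.33,-0.4],[-0.94,0.7,-0.33,-0.5],[-0.97,0.9,-0.33,-0.6],[-0.98,0.95,-0.33,-0.7],[-1,1,-0.33,-0.835],[-1,1,-0.33,-0.835]]]'
python3 - <<'E'
from h import *
go((.492,-.13,.2,10.3),(.492,-.13,.07,10.3))
E
```

```text
time_s: 10.3
eef_pos: [0.4694, 0.0399, 0.2072]
eef_rot: [-0.001, 0.642, 0.767, -0.001]
wrist_force: [-0.7, 0.4, -3.0]
opening: 0.65
grasp_force: 63.6
t 10.3 pos [0.4694 0.0399 0.2072] tooly 10.16 F [-0.7  0.4 -3. ] q6 -0.35 open 0.65 grip 63.6
(0.492, -0.13, 0.2, 10.3) -> [-0.8559 -0.0386  0.0352] -0.0016
(0.492, -0.13, 0.07, 10.3) -> [-0.8566 -0.0365  0.6852] -0.0016
```

```bash
python3 -m handwheel '[[[-0.3,-0.038,0.03,0],[-0.6,-0.038,0.04,0],[-0.85,-0.038,0.2,0],[-0.85,-0.038,0.45,0],[-0.85,-0.038,0.68,0],[-0.85,-0.038,0.68,0],[-0.85,-0.038,0.68,0]]]'
python3 - <<'E'
from h import *
go((.5028,-.1887,.05,10.3))
for n in("scene","top"):
    c,W=cloud(n); np.savez(f"pics/{n}3.npz",c=c,W=W)
    x,y,z=W[...,0],W[...,1],W[...,2]
    if n=="scene": a=cv2.resize(c[60:150,180:300],(800,600),interpolation=2); cv2.imwrite("pics/s3.png",a[...,::-1])
E
```

```text
time_s: 11.18
eef_pos: [0.494, -0.1282, 0.0741]
eef_rot: [0.0, 0.641, 0.767, 0.0]
wrist_force: [-0.2, -1.1, -1.8]
opening: 0.644
grasp_force: 63.7
t 11.18 pos [ 0.494  -0.1282  0.0741] tooly 10.24 F [-0.2 -1.1 -1.8] q6 -0.67 open 0.644 grip 63.7
(0.5028, -0.1887, 0.05, 10.3) -> [-0.3052 -0.0108  0.1208] -0.0007
```

View pics/s3.png

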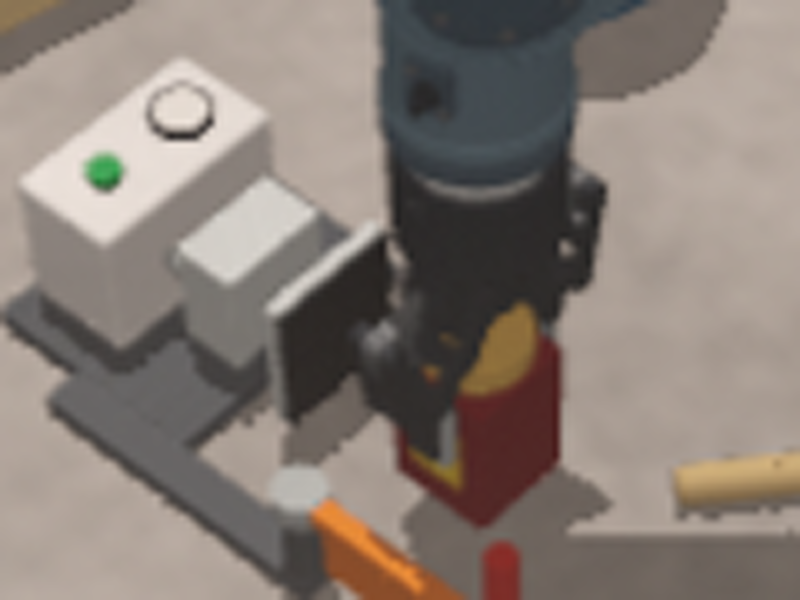

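The jar hangs upright before the pad, its yellow label on the hinge side (435,465) and the front label facing the pad. Next I'll measure where it sits.

```bash
python3 - <<'E'
from h import *
d=np.load("pics/scene3.npz"); c,W=d["c"],d["W"]
hsv=cv2.cvtColor(c,cv2.COLOR_RGB2HSV).astype(int); H,S,V=[hsv[...,i] for i in range(3)]
x,y,z=W[...,0],W[...,1],W[...,2]
near=np.hypot(x-.492,y+.13)<.07
red=near&((H<8)|(H>170))&(S>100)&(V<140)
lid=near&(H>10)&(H<25)&(S>100)&(z>.09)
P=W[red]; print(len(P),P.min(0),P.max(0),np.percentile(P[:,2],[1,3,5,50,95]))
L=W[lid]; print("lid z",len(L),np.percentile(L[:,2],[10,50,90]))
# back face (-lx side): fit vertical plane
a=np.radians(10.3); lx=np.array([np.sin(a),-np.cos(a),0]); ly=np.array([np.cos(a),np.sin(a),0])
O=np.array([.5078,-.2163,0]); 
Q=(P-O); u,v=Q@lx,Q@ly
print("local x range",np.percentile(u,[2,50,98]),"y",np.percentile(v,[2,50,98]))
for k,s in(("backface",u<np.percentile(u,40)),):
    A=np.c_[v[s],P[s,2],np.ones(s.sum())]; print(k,s.sum(),np.linalg.lstsq(A,u[s],rcond=None)[0])
D=near&(V<60)&0
# pad face in scene
p=(np.hypot(x-.508,y+.2163)<.05)&(V<60)&(z>.02)&(z<.088)&(((W-O)@lx)<.02)&(((W-O)@lx)>-.02)
Pp=W[p]; up=(Pp-O)@lx; vp=(Pp-O)@ly; print("pad",len(Pp)); 
if len(Pp)>10: print(np.median(up),np.percentile(vp,[2,98]),np.linalg.lstsq(np.c_[vp,Pp[:,2],np.ones(len(vp))],up,rcond=None)[0])
# top: press features
d=np.load("pics/t2.npz"); W=d["W"]; Q=W-O; z=W[...,2]
m=(z>.082)&(z<.096)&(abs(Q@lx-.006)<.02)&(abs(Q@ly)<.05); P=W[m]; print("pad top",sum(cv2.minAreaRect((P[:,:2]*1000).astype(np.float32))[:2],()),cv2.minAreaRect((P[:,:2]*1000).astype(np.float32))[2])
E
```

```text
295 [ 0.45532084 -0.14728636  0.00247179] [ 0.52600428 -0.09732179  0.1168873 ] [0.02847363 0.03570349 0.03710575 0.07434935 0.11283849]
lid z 102 [0.11619748 0.12572983 0.12892717]
local x range [-0.11517811 -0.11177878 -0.0694859 ] y [-0.02260071  0.01256418  0.0303482 ]
backface 118 [-0.0023167  -0.00427794 -0.11304351]
pad 203
0.0029139293915180038 [-0.03278411  0.03258532] [-0.01438741 -0.00676731  0.00330467]
pad top (509.7394714355469, -224.11544799804688, 69.7008056640625, 14.329962730407715) 9.995393753051758
```

```bash
python3 -m handwheel '[[[0,-0.01,0.12,0],[-0.1,-0.01,0.12,0],[-0.2,-0.01,0.12,0],[-0.25,-0.01,0.12,0],[-0.25,-0.01,0.12,0],[-0.25,-0.01,0.12,0]]]'; python3 -m handwheel '[[[-0.015,0,0,0],[-0.03,0,0,0],[-0.03,0,0,0],[-0.03,0,0,0]]]'; python3 -m handwheel '[[[-0.01,0,0,0],[-0.02,0,0,0],[-0.02,0,0,0],[-0.02,0,0,0]]]'; python3 -m handwheel '[[[-0.01,0,0,0],[-0.02,0,0,0],[-0.02,0,0,0],[-0.02,0,0,0]]]'
```

```text
time_s: 12.02
eef_pos: [0.5, -0.1777, 0.0491]
eef_rot: [-0.0, 0.641, 0.768, 0.0]
wrist_force: [-0.4, 0.7, -2.3]
opening: 0.652
grasp_force: 63.9
time_s: 12.52
eef_pos: [0.5013, -0.1837, 0.049]
eef_rot: [-0.0, 0.641, 0.768, 0.0]
wrist_force: [0.1, 0.0, -3.0]
opening: 0.649
grasp_force: 63.9
time_s: 13.02
eef_pos: [0.502, -0.1876, 0.0491]
eef_rot: [-0.0, 0.641, 0.768, 0.0]
wrist_force: [0.3, 1.2, -2.4]
opening: 0.645
grasp_force: 63.9
time_s: 13.52
eef_pos: [0.5025, -0.1908, 0.049]
eef_rot: [-0.001, 0.641, 0.768, 0.0]
wrist_force: [-0.8, 5.2, 0.4]
opening: 0.652
grasp_force: 64.2
```

```bash
python3 -m handwheel '[[[-0.01,0,0,0],[-0.02,0,0,0],[-0.02,0,0,0]]]'; python3 -m handwheel '[[[-0.01,0,0,0],[-0.02,0,0,0],[-0.02,0,0,0]]]'; python3 - <<'E'
from h import *
go((.5,-.19,.05,10.3))
E
```

```text
time_s: 13.9
eef_pos: [0.5031, -0.1938, 0.049]
eef_rot: [-0.002, 0.641, 0.768, 0.001]
wrist_force: [-0.2, 9.7, 2.8]
opening: 0.649
grasp_force: 64.5
time_s: 14.28
eef_pos: [0.5035, -0.1967, 0.0489]
eef_rot: [-0.002, 0.641, 0.768, 0.001]
wrist_force: [-1.4, 14.7, 6.6]
opening: 0.649
grasp_force: 64.7
t 14.28 pos [ 0.5035 -0.1967  0.0489] tooly 10.33 F [-1.4 14.7  6.6] q6 -0.78 open 0.649 grip 64.7
(0.5, -0.19, 0.05, 10.3) -> [ 0.0361 -0.0115 -0.0053] 0.0004
```

```bash
python3 -m handwheel '[[[-0.003,0,0,0],[-0.003,0,0,0],[-0.003,0,0,0],[-0.003,0,0,0],[-0.003,0,0,0],[-0.003,0,0,0],[-0.003,0,0,0],[-0.003,0,0,0],[-0.003,0,0,0]]]'; python3 -m handwheel '[[[0.1,0,0,0],[0.25,0,0,0],[0.43,0,0,0],[0.43,0,0,0],[0.43,0,0.01,0],[0.43,0,0.02,0],[0.43,0,0.02,0]]]'
python3 - <<'E'
from h import *
go((.5,-.19,.05,10.3))
d=cloud("scene"); c,W=d
hsv=cv2.cvtColor(c,cv2.COLOR_RGB2HSV).astype(int); H,S,V=[hsv[...,i] for i in range(3)]
x,y,z=W[...,0],W[...,1],W[...,2]; e=ctrl.get_obs()["eef_pos"]
near=np.hypot(x-e[0],y-e[1])<.07
P=W[near&((H<8)|(H>170))&(S>100)&(V<140)]; L=W[near&(H>10)&(H<25)&(S>100)&(z>.085)]
a=np.radians(10.3); lx=np.array([np.sin(a),-np.cos(a),0]); ly=np.array([np.cos(a),np.sin(a),0]); O=np.array([.5078,-.2163,0])
u,v=(P-O)@lx,(P-O)@ly; s=u<np.percentile(u,40)
print("z",np.percentile(P[:,2],[1,3,5]),"lid",np.percentile(L[:,2],[10,50,90]))
print("back",np.linalg.lstsq(np.c_[v[s],P[s,2],np.ones(s.sum())],u[s],rcond=None)[0],"tcp u",(e-O)@lx)
E
```

```text
time_s: 15.4
eef_pos: [0.5036, -0.197, 0.0489]
eef_rot: [-0.002, 0.64, 0.768, 0.001]
wrist_force: [-2.4, 14.8, 6.4]
opening: 0.651
grasp_force: 64.7
time_s: 16.27
eef_pos: [0.4895, -0.1166, 0.0453]
eef_rot: [0.001, 0.641, 0.767, 0.0]
wrist_force: [1.1, -1.6, -0.5]
opening: 0.65
grasp_force: 64.1
t 16.27 pos [ 0.4895 -0.1166  0.0453] tooly 10.24 F [ 1.1 -1.6 -0.5] q6 -0.65 open 0.65 grip 64.1
(0.5, -0.19, 0.05, 10.3) -> [-0.3706 -0.0135 -0.0232] -0.0007
z [0.00486065 0.00851918 0.00944891] lid [0.08872095 0.09697847 0.10061052]
back [-0.05087273  0.02427895 -0.12704205] tcp u -0.10151252993931656
```

```bash
python3 -m handwheel '[[[0,0,0.008,0],[0,0,0.012,0],[0,0,0.012,0]]]'; python3 -m handwheel '[[[0,0,0,0],[0,0,0,0],[0,0,0,0]]]' 84;  python3 -m handwheel '[[[0,0,-0.2,0],[0,0,-0.42,0],[0,0,-0.45,-0.12],[0,0,-0.45,-0.24],[0,0,-0.45,-0.36],[0,0,-0.45,-0.48],[0,0,-0.45,-0.6],[0,0,-0.45,-0.72],[0,0,-0.45,-0.84],[0,0,-0.45,-0.96]]]'
python3 -m handwheel '[[[0,0,0,-0.087],[0,0,0,-0.087],[0,0,0,-0.087]]]'
python3 - <<'E'
from h import *
go((.4895,-.1166,.043,100.3))
c,W=cloud("wrist")
x,y,z=W[...,0],W[...,1],W[...,2]
near=np.hypot(x-.4895,y+.1166)<.05
for n,m in(("lid",near&(z>.091)&(z<.102)),("all",near&(z>.06)&(z<.11))):
    P=W[m]
    if len(P)>10: r=cv2.minAreaRect((P[:,:2]*1000).astype(np.float32)); print(n,len(P),r,np.median(P[:,2]))
cv2.imwrite("pics/w4.png",c[...,::-1])
E
```

```text
time_s: 16.7
eef_pos: [0.4895, -0.1166, 0.0451]
eef_rot: [0.001, 0.641, 0.768, -0.0]
wrist_force: [-7.9, -0.4, 22.6]
opening: 0.653
grasp_force: 66.8
time_s: 17.08
eef_pos: [0.4888, -0.1155, 0.0425]
eef_rot: [-0.0, 0.641, 0.768, -0.0]
wrist_force: [0.1, 0.7, -0.7]
opening: 0.983
grasp_force: 0.0
time_s: 18.32
eef_pos: [0.4888, -0.1154, 0.1324]
eef_rot: [-0.0, -0.027, 1.0, 0.0]
wrist_force: [-0.5, 0.1, -0.1]
opening: 0.983
grasp_force: 0.0
time_s: 18.7
eef_pos: [0.4889, -0.1155, 0.1325]
eef_rot: [-0.0, -0.088, 0.996, 0.0]
wrist_force: [0.7, -0.4, -0.5]
opening: 0.99
grasp_force: 0.0
t 18.7 pos [ 0.4889 -0.1155  0.1325] tooly 100.13 F [ 0.7 -0.4 -0.5] q6 -2.22 open 0.99 grip 0.0
(0.4895, -0.1166, 0.043, 100.3) -> [-0.0023 -0.0061  0.4477] -0.002
lid 5279 ((489.6671447753906, -119.61607360839844), (51.221317291259766, 50.96340560913086), 39.548866271972656) 0.09612681828372724
all 7580 ((489.52203369140625, -119.6613998413086), (55.82502365112305, 56.119972229003906), 10.08151912689209) 0.09575225832405582
```

View pics/w4.png

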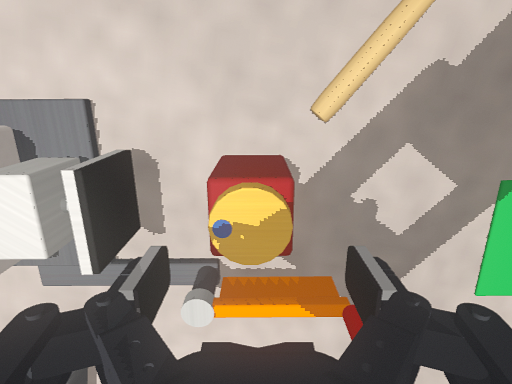

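Jar stands square at yaw 10.1°, blue spot toward the pad (222,229) px, fingers over its front and back faces. Regrip, lift slightly, and turn clockwise 90°.

```bash
python3 -m handwheel '[[[0,-0.02,0.2,0],[0,-0.02,0.4,0],[0,-0.02,0.445,0],[0,-0.02,0.445,0],[0,-0.02,0.445,0]]]'; python3 -m handwheel '[[[0,0,0,0],[0,0,0,0],[0,0,0,0],[0,0,0,0],[0,0,0,0]]]' 30;  python3 -m handwheel '[[[0,0,-0.06,0],[0,0,-0.1,0.12],[0,0,-0.1,0.24],[0,0,-0.1,0.36],[0,0,-0.1,0.48],[0,0,-0.1,0.6],[0,0,-0.1,0.72],[0,0,-0.1,0.84],[0,0,-0.1,0.96],[0,0,-0.1,0.96]]]'
python3 -m handwheel '[[[0,0,0,0.085],[0,0,0,0.085],[0,0,0,0.085]]]'
python3 - <<'E'
from h import *
go((.4895,-.1166,.05,10.3))
d=cloud("scene"); c,W=d
hsv=cv2.cvtColor(c,cv2.COLOR_RGB2HSV).astype(int); H,S,V=[hsv[...,i] for i in range(3)]
x,y,z=W[...,0],W[...,1],W[...,2]; e=ctrl.get_obs()["eef_pos"]
near=np.hypot(x-e[0],y-e[1])<.07
P=W[near&((H<8)|(H>170))&(S>100)&(V<140)]; L=W[near&(H>10)&(H<25)&(S>100)&(z>.085)]
a=np.radians(10.3); lx=np.array([np.sin(a),-np.cos(a),0]); ly=np.array([np.cos(a),np.sin(a),0]); O=np.array([.5078,-.2163,0])
u,v=(P-O)@lx,(P-O)@ly; s=u<np.percentile(u,40)
print("z",np.percentile(P[:,2],[1,3,5]),"lid",np.percentile(L[:,2],[10,50,90]),"v",np.percentile(v,[2,98]))
print("back",np.linalg.lstsq(np.c_[v[s],P[s,2],np.ones(s.sum())],u[s],rcond=None)[0],np.median(u[s]),"tcp u,v",(e-O)@lx,(e-O)@ly)
E
```

```text
time_s: 19.38
eef_pos: [0.4909, -0.12, 0.0453]
eef_rot: [0.001, -0.089, 0.996, -0.001]
wrist_force: [0.9, 0.1, 0.5]
opening: 0.981
grasp_force: 0.0
time_s: 20.0
eef_pos: [0.4906, -0.1198, 0.0449]
eef_rot: [0.001, -0.09, 0.996, -0.001]
wrist_force: [-0.8, 0.4, 6.8]
opening: 0.646
grasp_force: 64.4
time_s: 21.25
eef_pos: [0.4894, -0.1194, 0.064]
eef_rot: [-0.0, 0.589, 0.808, -0.0]
wrist_force: [0.3, 0.4, -1.3]
opening: 0.654
grasp_force: 64.2
time_s: 21.62
eef_pos: [0.4896, -0.1195, 0.0638]
eef_rot: [-0.0, 0.638, 0.77, -0.0]
wrist_force: [-0.3, -0.4, -2.5]
opening: 0.652
grasp_force: 64.2
t 21.62 pos [ 0.4896 -0.1195  0.0638] tooly 10.69 F [-0.3 -0.4 -2.5] q6 -0.66 open 0.652 grip 64.2
(0.4895, -0.1166, 0.05, 10.3) -> [0.0142 0.0022 0.0689] 0.0046
z [0.02351214 0.02780373 0.02884123] lid [0.10549356 0.11497061 0.11912365] v [-0.02663664  0.02799789]
back [-0.0443206   0.01613454 -0.12690222] -0.12548942186024198 tcp u,v -0.09853304220923244 -0.000584365463057372
```

```bash
python3 -m handwheel '[[[0,0.002,0.06,0.005],[-0.1,0.002,0.06,0.005],[-0.2,0.002,0.06,0.005],[-0.3,0.002,0.06,0.005],[-0.33,0.002,0.06,0.005],[-0.33,0.002,0.06,0.005],[-0.33,0.002,0.06,0.005]]]'; python3 -m handwheel '[[[-0.01,0,0,0],[-0.02,0,0,0],[-0.03,0,0,0],[-0.03,0,0,0],[-0.03,0,0,0]]]'; python3 -m handwheel '[[[-0.01,0,0,0],[-0.015,0,0,0],[-0.015,0,0,0]]]'
```

```text
time_s: 22.55
eef_pos: [0.5017, -0.1838, 0.0515]
eef_rot: [-0.0, 0.642, 0.766, 0.0]
wrist_force: [-0.4, 0.6, -3.8]
opening: 0.648
grasp_force: 64.1
time_s: 23.18
eef_pos: [0.5031, -0.1901, 0.0517]
eef_rot: [-0.0, 0.643, 0.766, 0.0]
wrist_force: [0.7, 0.6, -2.7]
opening: 0.647
grasp_force: 64.1
time_s: 23.55
eef_pos: [0.5035, -0.1927, 0.0516]
eef_rot: [-0.0, 0.643, 0.766, 0.0]
wrist_force: [0.6, 4.4, -1.3]
opening: 0.649
grasp_force: 64.0
```

```bash
python3 -m handwheel '[[[-0.01,0,0,0],[-0.02,0,0,0],[-0.03,0,0,0],[-0.03,0,0,0]]]'; python3 -m handwheel '[[[-0.01,0,0,0],[-0.016,0,0,0],[-0.016,0,0,0]]]'; python3 -c "
from h import *
go((.5,-.19,.05,10.3))"
```

```text
time_s: 24.05
eef_pos: [0.5043, -0.1972, 0.0516]
eef_rot: [-0.001, 0.642, 0.766, 0.001]
wrist_force: [-1.0, 10.6, 3.3]
opening: 0.65
grasp_force: 64.5
time_s: 24.42
eef_pos: [0.5047, -0.1995, 0.0516]
eef_rot: [-0.002, 0.642, 0.767, 0.001]
wrist_force: [-1.8, 15.1, 5.1]
opening: 0.65
grasp_force: 64.7
t 24.43 pos [ 0.5047 -0.1995  0.0516] tooly 10.09 F [-1.8 15.1  5.1] q6 -0.77 open 0.65 grip 64.7
(0.5, -0.19, 0.05, 10.3) -> [ 0.0506 -0.0146  0.0081] -0.0024
```

```bash
python3 -m handwheel '[[[-0.002,0,0,0],[-0.002,0,0,0],[-0.002,0,0,0],[-0.002,0,0,0],[-0.002,0,0,0],[-0.002,0,0,0],[-0.002,0,0,0],[-0.002,0,0,0],[-0.002,0,0,0]]]'; python3 -m handwheel '[[[0.1,0,0,0],[0.3,0,0,0],[0.4,0,-0.2,0],[0.42,-0.1,-0.5,0],[0.42,-0.2,-0.75,0],[0.42,-0.2,-0.75,0],[0.42,-0.2,-0.75,0]]]'
python3 - <<'E'
from h import *
go((.4926,.1665,.2,10.3),(.4926,.1665,.06,10.3))
E
```

```text
time_s: 25.55
eef_pos: [0.5047, -0.1997, 0.0516]
eef_rot: [-0.002, 0.642, 0.767, 0.001]
wrist_force: [-1.8, 14.8, 5.6]
opening: 0.65
grasp_force: 64.7
time_s: 26.42
eef_pos: [0.451, -0.127, 0.2013]
eef_rot: [0.0, 0.643, 0.766, -0.0]
wrist_force: [0.5, -0.5, -2.6]
opening: 0.653
grasp_force: 65.6
t 26.43 pos [ 0.451  -0.127   0.2013] tooly 10.0 F [ 0.5 -0.5 -2.6] q6 -0.7 open 0.653 grip 65.6
(0.4926, 0.1665, 0.2, 10.3) -> [1.409  0.4595 0.0058] -0.0035
(0.4926, 0.1665, 0.06, 10.3) -> [1.4094 0.4594 0.7058] -0.0035
```

```bash
python3 -m handwheel '[[[0.3,0.05,0,0],[0.6,0.15,0,0],[0.9,0.3,0,0],[1,0.46,0,0],[1,0.46,0,0]]]' >/dev/null; python3 -m handwheel '[[[0.3,0,0,0],[0.41,0,0.1,0],[0.41,0,0.35,0],[0.41,0,0.6,0],[0.41,0,0.68,0],[0.41,0,0.68,0],[0.41,0,0.68,0]]]'
python3 - <<'E'
from h import *
go((.4926,.1665,.048,10.3))
E
```

```text
time_s: 27.92
eef_pos: [0.4943, 0.1667, 0.0674]
eef_rot: [0.001, 0.643, 0.766, 0.001]
wrist_force: [0.1, -0.1, -2.5]
opening: 0.648
grasp_force: 65.3
t 27.93 pos [0.4943 0.1667 0.0674] tooly 10.01 F [ 0.1 -0.1 -2.5] q6 -0.08 open 0.648 grip 65.3
(0.4926, 0.1665, 0.048, 10.3) -> [ 0.0005 -0.0088  0.0969] -0.0034
```

```bash
python3 -m handwheel '[[[0,-0.005,0.06,0],[0,-0.005,0.085,0],[0,-0.005,0.085,0],[0,-0.005,0.085,0]]]'; python3 -m handwheel '[[[0,0,0.005,0],[0,0,0.01,0],[0,0,0.01,0]]]'
```

```text
time_s: 28.42
eef_pos: [0.492, 0.1667, 0.049]
eef_rot: [0.0, 0.643, 0.766, 0.0]
wrist_force: [0.2, 0.0, 0.6]
opening: 0.645
grasp_force: 65.5
time_s: 28.8
eef_pos: [0.492, 0.1668, 0.0489]
eef_rot: [0.0, 0.642, 0.766, -0.0]
wrist_force: [-8.2, -1.9, 21.4]
opening: 0.648
grasp_force: 68.0
```

Contact with the mat. Release, rise, check.

```bash
python3 -m handwheel '[[[0,0,-0.007,0],[0,0,-0.007,0]]]'; python3 -m handwheel '[[[0,0,0,0],[0,0,0,0],[0,0,0,0]]]' 84; python3 -m handwheel '[[[0,0,-0.2,0],[0,0,-0.45,0],[0,0,-0.75,0],[0,0,-0.75,0],[0.9,0,-0.75,0],[0.9,0,-0.75,0],[0.9,0,-0.75,0],[0.9,0,-0.75,0],[0.9,0,-0.75,0]]]'
python3 - <<'E'
from h import *
c,W=cloud("top"); cv2.imwrite("pics/t5.png",c[...,::-1]); c2,_=cloud("scene"); cv2.imwrite("pics/s5.png",c2[...,::-1])
x,y,z=W[...,0],W[...,1],W[...,2]
for n,X,Y,lo,hi in(("jar",.4926,.1666,.09,.11),("j1",.7227,.3198,.03,.1),("j2",.7295,.2341,.03,.1),("j3",.7309,.1349,.03,.1),("roll",.7871,-.1436,.03,.05)):
    P=W[(np.hypot(x-X,y-Y)<.045)&(z>lo)&(z<hi)]; print(n,len(P),np.round(np.median(P,0),4) if len(P) else 0)
hsv=cv2.cvtColor(c,cv2.COLOR_RGB2HSV); H,S=hsv[...,0].astype(int),hsv[...,1]
P=W[(H>4)&(H<16)&(S>120)&(z>.055)&(z<.075)&(x>.5)&(x<.62)&(y>-.2)&(y<.02)]
print(len(P), cv2.minAreaRect((P[:,:2]*1000).astype(np.float32)))
E
```

```text
time_s: 29.05
eef_pos: [0.492, 0.1668, 0.0489]
eef_rot: [0.0, 0.642, 0.766, 0.0]
wrist_force: [-3.9, 1.0, 9.2]
opening: 0.65
grasp_force: 66.8
time_s: 29.42
eef_pos: [0.4917, 0.1666, 0.0479]
eef_rot: [-0.0, 0.643, 0.766, -0.0]
wrist_force: [0.5, 0.2, 0.7]
opening: 0.986
grasp_force: 0.0
time_s: 30.55
eef_pos: [0.4598, 0.3436, 0.1969]
eef_rot: [-0.0, 0.642, 0.767, -0.001]
wrist_force: [-0.2, 0.2, 0.3]
opening: 0.986
grasp_force: 0.0
jar 300 [0.4907 0.1653 0.1   ]
j1 440 [0.7247 0.318  0.0836]
j2 424 [0.7307 0.2339 0.0834]
j3 410 [0.731  0.1347 0.0837]
roll 355 [ 0.7866 -0.1434  0.0397]
142 ((570.3319702148438, -87.61041259765625), (11.422673225402832, 95.6334228515625), 10.471029281616211)
```

View pics/s5.png

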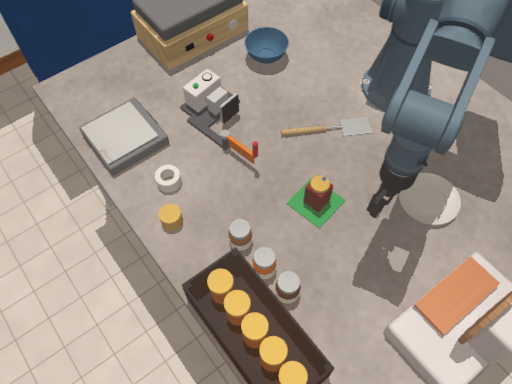

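The jar stands upright on the mat (318,193), the guard is open (240,147), and the other jars and the core have not moved.

```bash
python3 -c "
from bench import ctrl
print(ctrl.hand_in())"
```

```text
the job is handed in; nothing more can be done
None
```

I handed in the job at about 31 s: the guard is fully open, both labels were pressed at about 15 N for over half a second (front, then batch), the jar stands on the green mat, and the other jars and the label core are where they were; the judge returned no verdict.

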